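# Un-nest the grey tote and stack it on the packed one

## Task

Lift the grey tote by its handle out of the empty blue tote, turn it half round so that its orange end comes over the plain end of the packed blue tote, and stack it there, all four feet fully down in the pockets of the yellow saddles. The saddles are adjustable and may be a little off, so rest the feet lightly on them and slide until they drop in: never lean hard, never touch the cartons inside, and let go only once it is home. Leave the empty blue tote standing where it is and everything else undisturbed.

Things in the scene. Friction and masses are not known exactly. Their poses are not given: they have to be found in the camera images.
- caddy: (All sizes here and below in mm.) Grey tote to move: open box 200 (x) x 104 (y) x 80 high, about 450 g, black handle above, orange panel on its -x end. Origin: centre of its underside, z up. Four black feet, 12 long in x, 12 high from the underside up, stick out of the long sides (y 52 to 70 either side) at x = -80 and +30. At the start nested in the empty tote.
- caddy_bar (a point): Middle of the grey tote's handle, where to grip, 130 above its underside: a stiff square bar along x, 14 wide, 14 tall, free between end posts at x = -92 and +92; orange patch at its -x end. The box rim is 43 below the bar's underside. Axes as the grey tote.
- caddy_orange_end (a point): Middle of the orange end panel of the grey tote, at its x = -100, 60 above its underside.
- loaded_tote: Blue tote full of cartons, fixed to the bench: 240 (x) x 126 (y) x 90 high, walls and floor 5, orange band on its -x end. Origin: centre of its underside. Slots 16 wide in the long sides at x = -80 and +30: orange over orange, the grey tote's feet sink through them (nesting, would crush the cartons). Half turned, the feet meet the yellow saddles instead.
- saddles_nominal (a point): Nominal middle of the four yellow saddles on the loaded tote's rim, at their top height, 104 above its underside, over its origin; axes as the tote. Saddles lie at x = +80 and -30, y 58 to 74 either side, each 54 long with a pocket in its middle, 15 long in x, 10 deep, open across y: a foot seats there, underside 94 above the tote's underside.
- pocket_nominal (a point): Where the floor middle of the +x, +y pocket would be with the saddles at nominal (x = 80, y = 66, z = 94 in the loaded tote's axes). The saddles are one adjustable set, 12 to -x to 12 to +x of nominal, not measured, too stiff to shift: slide the feet on their tops along x with a few newtons till they drop. On rubber they sink 1 per 4 N, 5 at most. Play: 1.5 each way along x, 6 along y.
- goods: White and brown cartons packed in the loaded tote, fixed in it, tops at most 76 above the tote's underside. Origin at that of the loaded tote.
- empty_tote: Blue tote standing loose on the bench, 600 g, shape, slots and orange band as the loaded tote, rigid saddles at nominal. At the start the grey tote sits on its inner floor, 5 above its underside, orange over orange, feet in the slots (2 play along x). Straight up by 105 frees it. Origin: centre of its underside.
- tape_roll: Bystander: orange roll of packing tape, a ring 84 across, 48 high, lying flat; origin at the centre of its underside.
- small_carton: Bystander: small white carton 70 x 45 x 50 high; origin at the centre of its underside.
- marker: Bystander: black marker pen lying down, 120 long, 16 thick; origin at its middle underneath.
- scanner: Bystander: yellow and black barcode scanner standing on a 100 x 70 foot, 160 high; origin under the foot.
- punnets: Bystander: pile of nested black plastic punnets, 150 x 200 x 90 high; origin under its centre.
- spray: Bystander: green cleaner bottle with a red cap, 60 across, 170 high; origin under its centre.

How it is judged (in metres and radians):
On the way, in this order (a step that is already met when the one before it is completed fails the run):
1. the grey tote has been lifted clear out of the empty tote (z of caddy in the frame of empty_tote above 0.112 m), for 0.1 s.
2. the grey tote, turned half round, sits with all four feet in the pockets while the fingers still hold it (z of caddy in the frame of loaded_tote between 0.087 and 0.097 m and x of caddy in the frame of loaded_tote between -0.016 and 0.016 m and y of caddy in the frame of loaded_tote between -0.009 and 0.009 m and x of caddy_orange_end in the frame of loaded_tote above 0.08 m and angle between the x axis of caddy and the x axis of loaded_tote, either way round below 0.06 rad and angle between caddy's own z axis and vertical below 0.025 rad and contact force between the fingers and caddy above 1 N), for 0.2 s.
At the end, for the whole second after the job is handed in: Grey tote released and still on the loaded tote, orange end over the plain end, feet down in the pockets: underside 87-97 mm above the loaded tote's, level within 0.025 rad, in line within 0.06 rad, origin within 16 mm along and 9 mm across. Empty tote upright, still, within 40 mm (z of caddy in the frame of loaded_tote between 0.087 and 0.097 m and x of caddy in the frame of loaded_tote between -0.016 and 0.016 m and y of caddy in the frame of loaded_tote between -0.009 and 0.009 m and x of caddy_orange_end in the frame of loaded_tote above 0.08 m and angle between the x axis of caddy and the x axis of loaded_tote, either way round below 0.06 rad and angle between caddy's own z axis and vertical below 0.025 rad and linear speed of each of caddy, empty_tote below 0.01 m/s and contact force between the fingers and caddy below 0.1 N and angle between empty_tote's own z axis and vertical below 0.03 rad); the robot touches nothing.
It fails at once if the grey tote presses on the loaded tote or its saddles with more than 25 N (contact force between caddy and loaded_tote above 25 N).
It fails at once if the grey tote or the robot touches the packed cartons (contact force between any of caddy, the fingers, the arm and goods above 0.5 N).
It fails at once if the empty tote is shifted by more than 40 mm or lifted off (distance of empty_tote from where it was at the start of the episode above 0.04 m).
It fails at once if a bystander (tape roll, small carton, marker, scanner, punnets, bottle) is moved by more than 30 mm (distance of any of tape_roll, small_carton, marker, scanner, punnets, spray from where it was at the start of the episode above 0.03 m).
It also fails if it takes over 56 s, if anything falls off the work surface, if the arm or the gripper's body presses on something with over 40 N, if the wrist force passes 120 N, or if a joint passes its speed limit or range.

## Robot

A 6-joint arm with a two-finger parallel gripper is mounted at the origin on the work surface. World frame = base frame: x ahead of the robot, y to its left, z up, the work surface at z = 0. Lengths are in m, angles in degrees, forces in N, time in s.
With the tool pointing down it reaches from about 0.35 to 0.875 m from the base axis. Payload 4.2 kg.
Tool frame: the origin (TCP) lies between the finger pads; the fingertips stand 8 mm ahead of it and the grasp point (between the pads) lies 11 mm behind it; x points along the fingers, y is the direction in which the jaws open and shut, and the axes are right-handed (so a half turn about x gives the same grasp; the last joint's range is limited). The gripper opens to 87 mm and grips with 3 to 60 N. Pads are 19 mm wide; open, the fingers measure 117 mm over their backs; the gripper's body (75 mm by 190 mm) begins 51 mm behind the grasp point.
Start: joints at [-55.829, 22.042, 0.453, 0, -68.411, -14.817], TCP at [0.207, -0.59, 0.231] pointing down, gripper open.
Joint ranges: [-179.83, 179.83], [-69.29, 118.12], [-61.27, 80.66], [-181.25, 117.63], [-171.15, -9.14], [-177.46, 177.46]. Speed limits (degrees/s): [159.86, 159.86, 180, 180, 180, 180].

## Interface

Orientations are given as a 3x3 rotation matrix whose columns are the frame's x, y, z axes.
In Python, from station import r gives the robot as it stands. The module is installed in compiled form; this text tells all that it offers.
- The arm moves only by the tool move_arm, never from a script. Its argument "increments" is one flat list of numbers, 7 for each row, row after row: the turn, a rotation vector about the tool's x, y, z in degrees, then the shift along the tool's x, y, z in m, then the finger opening in m, from 0 to 0.087. A call has 1 to 12 rows; each row is the pose to reach, as a shift and turn from the pose commanded when the call began, along the tool's axes at that moment; what a row does not reach only later rows make up. A row lasts 1/12 s, in which the tool goes at most 41.7 mm and 7.16 degrees, less where a joint would pass 70% of its speed; a pose out of reach is approached as far as the arm can. A call with a gripper value outside its range is refused whole. The fingers move at their own pace and stop on an object; the grip force is fixed at half the most. Time passes only in rows, so rows that repeat a pose let the fingers close. It gives the time, the measured TCP pose, the force and the opening at its end, in the units of the state.
- r.sense(): the state, without advancing time (a new reading comes with each control period).
- r.capture(name): name is "scene" or "top" or "wrist"; returns the picture (480x640x3 uint8, red, green, blue); there is no depth.
- r.calibration(name): a dict with "fx", "fy", "cx", "cy" (pixels), "rvec" (rotation vector, rad) and "tvec" (3), from world to camera coordinates, as OpenCV has them; the wrist camera has in their place "tool_from_camera" (4x4, takes a point from camera to tool coordinates, whose origin is the TCP and whose axes are the tool frame's). Camera axes: x right, y down, z forward; pixel columns grow to the right and rows downward; lengths in m; the calibration is good to about 2 mm. A picture is of the moment at which its call begins: read the wrist's pose just before it. calibration takes no time and is no camera call.
- r.finish_job(): hands the job in, once; it reports no verdict.
The state is a dict: "time_s": time; "joints": joint angles; "joint_velocities": joint speeds; "effort": joint torques, N m; "tcp_pos": TCP position; "ee_rot": TCP orientation; "wrist_force": force on the tool from outside, world axes, zero at the start; "moment": the same for the moment, N m; "gripper_width": opening from 0.0 (shut) to 1.0 (fully open).
Only numpy, scipy, OpenCV 4.12 (cv2) and the standard library are available. Lean on these libraries where they do the work, as an engineer would, in place of code of your own. Each camera call takes 0.05 s, during which the arm holds its last target.

## Working session

There is one attempt and no reset: what is moved stays moved. The work goes in short steps, Python scripts to look and compute and a tool call to move; the robot and the scene stay as the last step left them, time stands still between calls to the robot, and variables do not carry over. Pictures are saved under pics/ and viewed, and the job is handed in when it is done.

Besides the shell and the picture viewer there is one more tool, called after "Emit:" as a command line: name --argument value ..., lists and objects as JSON in quotes. move_arm: Moves the arm, as the interface text tells. Its arguments: {"type":"object","properties":{"increments":{"type":"array","items":{"type":"number"}}},"required":["increments"]}

```bash
mkdir -p pics; python3 - <<'E'
from station import r
import cv2
s=r.sense();print(s)
for n in("scene","top"):
    cv2.imwrite(f"pics/{n}0.png",r.capture(n)[:,:,::-1]);print(n,r.calibration(n))
print(r.calibration("wrist"))
E
```

```text
{'time_s': 0.0, 'joints': array([-5.58273473e+01,  2.20902478e+01,  3.76982605e-01, -3.10079966e-02,
       -6.84111419e+01, -1.48150007e+01]), 'joint_velocities': array([-0.02089912,  0.02482331,  0.06826646,  0.05304296,  0.02665183,
        0.10411033]), 'effort': array([ 3.99866303e-04, -3.90665567e+01,  1.87401867e+01,  4.21983808e+00,
        1.09360035e-02, -2.04988678e-04]), 'tcp_pos': array([ 0.20696711, -0.58908761,  0.22944067]), 'ee_rot': array([[-8.03228708e-04, -3.31274607e-01,  9.43534043e-01],
       [ 2.07904584e-03,  9.43531755e-01,  3.31275573e-01],
       [-9.99997516e-01,  2.22774058e-03, -6.91366978e-05]]), 'wrist_force': array([ 0.08376436,  0.52182892, -0.05880512]), 'moment': array([-0.00778393,  0.01719853, -0.00301675]), 'gripper_width': 1.0027578932270347}
scene {'fx': 502.14647968016254, 'fy': 502.14647968016254, 'cx': 313.2366485582937, 'cy': 237.71669755223363, 'rvec': array([ 2.29571919,  1.26944849, -0.3755678 ]), 'tvec': array([-0.28648126, -0.33907995,  1.46601926])}
top {'fx': 459.40593391586293, 'fy': 459.40593391586293, 'cx': 320.26875646663166, 'cy': 231.90864520240112, 'rvec': array([ 2.11950817, -2.15409104,  0.13370549]), 'tvec': array([-0.00185757,  0.55916986,  1.27624986])}
{'fx': 379.7172201476624, 'fy': 379.7172201476624, 'cx': 313.088062042205, 'cy': 243.43982642196877, 'tool_from_camera': array([[ 1.80031495e-04, -2.95273727e-01,  9.55412682e-01,
        -1.54075714e-01],
       [ 9.99999984e-01,  3.94363260e-05, -1.76245285e-04,
         2.63889836e-05],
       [ 1.43626364e-05,  9.55412698e-01,  2.95273730e-01,
        -8.16966163e-02],
       [ 0.00000000e+00,  0.00000000e+00,  0.00000000e+00,
         1.00000000e+00]])}
```

View pics/top0.png

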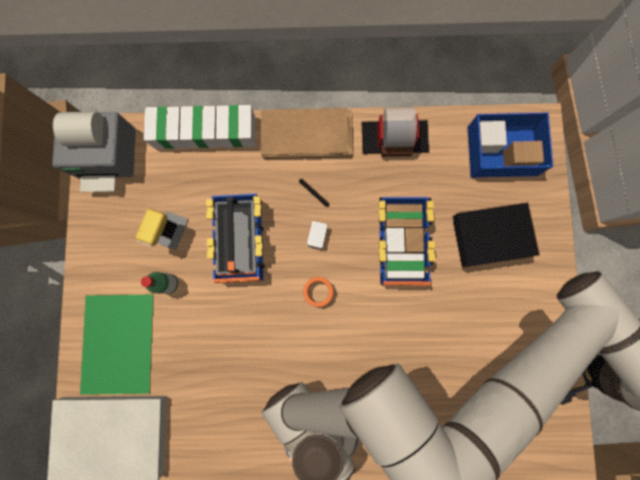

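View pics/scene0.png

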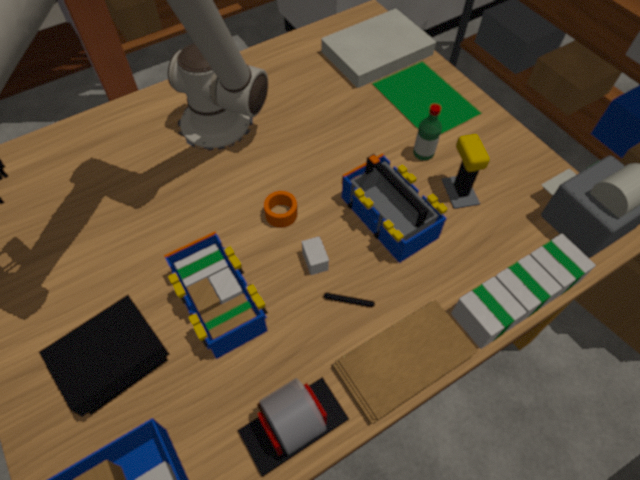

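```bash
python3 - <<'E'
import cv2
a=cv2.imread("pics/top0.png")
l=cv2.resize(a[185:295,190:280],None,fx=6,fy=6,interpolation=cv2.INTER_CUBIC)[:600]
cv2.imwrite("pics/tl.png",cv2.resize(a[185:285,195:275],(480,600),interpolation=cv2.INTER_CUBIC))
cv2.imwrite("pics/tr.png",cv2.resize(a[190:290,365:445],(480,600),interpolation=cv2.INTER_CUBIC))
E
```

```text
(no output)
```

View pics/tl.png

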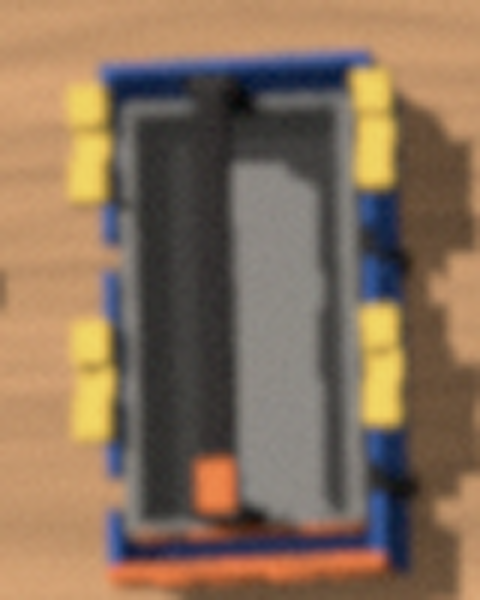

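View pics/tr.png

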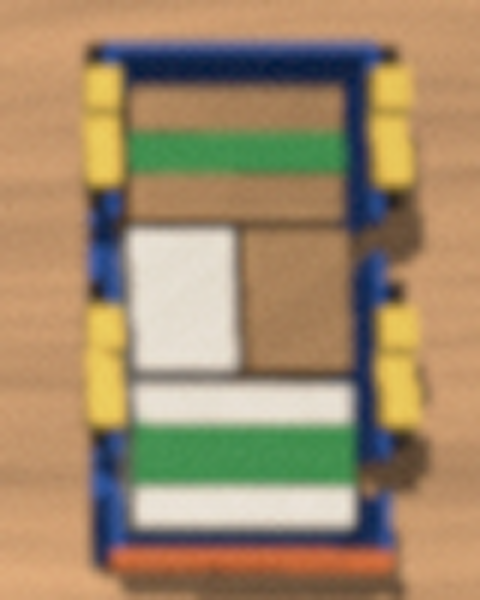

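```bash
cat > h.py <<'E'
import numpy as np,cv2
from station import r
def pose():
    s=r.sense(); return np.array(s['tcp_pos']),np.array(s['ee_rot'])
def cam(n,p=None,R=None):
    c=r.calibration(n);K=np.array([[c['fx'],0,c['cx']],[0,c['fy'],c['cy']],[0,0,1]])
    if n=='wrist':
        T=np.array(c['tool_from_camera']);Rw=R@T[:3,:3];o=p+R@T[:3,3]
    else:
        Q=cv2.Rodrigues(c['rvec'])[0];Rw=Q.T;o=-Q.T@c['tvec']
    return K,Rw,o
def back(C,px,z):
    K,Rw,o=C;px=np.atleast_2d(px).astype(float)
    d=(Rw@np.linalg.inv(K)@np.c_[px,np.ones(len(px))].T).T
    return o+d*((z-o[2])/d[:,2])[:,None]
def fwd(C,P):
    K,Rw,o=C;q=(np.atleast_2d(P)-o)@Rw;q=q@K.T;return q[:,:2]/q[:,2:]
E
python3 - <<'E'
from h import *
np.set_printoptions(precision=4,suppress=True)
C=cam('top');print(C[2])
L=lambda x,y:(x/6+195-.4,y/6+185-.4)
R=lambda x,y:(x/6+365-.4,y/6+190-.4)
print('Rsadd mids',back(C,[R(104,126),R(391,126),R(106,368),R(399,366)],.104))
print('R ends far, near',back(C,[R(235,45),R(250,548)],.09))
print('Lsadd',back(C,[L(88,143),L(374,128),L(92,380),L(382,364)],.104))
print('L ends',back(C,[L(240,60),L(245,570)],.09))
print('bar',back(C,[L(214,85),L(213,515)],.142))
E
```

```text
[ 0.3686 -0.0357  1.3432]
Rsadd mids [[ 0.6057 -0.1818  0.104 ]
 [ 0.6033 -0.3121  0.104 ]
 [ 0.4949 -0.1789  0.104 ]
 [ 0.4936 -0.3103  0.104 ]]
R ends far, near [[ 0.6454 -0.2452  0.09  ]
 [ 0.4137 -0.2425  0.09  ]]
Lsadd [[0.6207 0.2935 0.104 ]
 [0.6253 0.1615 0.104 ]
 [0.511  0.2894 0.104 ]
 [0.516  0.1573 0.104 ]]
L ends [[0.6617 0.2266 0.09  ]
 [0.4245 0.2214 0.09  ]]
bar [[0.6384 0.2273 0.142 ]
 [0.4464 0.2251 0.142 ]]
```

Emit:
move_arm --increments '[4, 0, 0, -0.07, 0.036, 0.07, 0.087, 8, 0, 0, -0.07, 0.054, 0.105, 0.087, 12, 0, 0, -0.07, 0.073, 0.14, 0.087, 16, 0, 0, -0.07, 0.091, 0.175, 0.087, 20.3, 0, 0, -0.07, 0.109, 0.21, 0.087, 20.3, 0, 0, -0.07, 0.127, 0.245, 0.087, 20.3, 0, 0, -0.07, 0.145, 0.28, 0.087, 20.3, 0, 0, -0.07, 0.163, 0.315, 0.087, 20.3, 0, 0, -0.07, 0.18, 0.35, 0.087, 20.3, 0, 0, -0.07, 0.2, 0.385, 0.087, 20.3, 0, 0, -0.07, 0.218, 0.419, 0.087, 20.3, 0, 0, -0.07, 0.218, 0.419, 0.087]'

```text
time_s: 1.1
tcp_pos: [0.5318, -0.2424, 0.3]
ee_rot: [[-0.0, 0.015, 1.0], [0.001, 1.0, -0.015], [-1.0, 0.001, -0.0]]
wrist_force: [-0.4, 0.1, 0.1]
gripper_width: 0.999
```

```bash
python3 - <<'E'
from h import *
p,R=pose();print(repr(p),repr(R),r.sense()['time_s'])
a=r.capture('wrist');cv2.imwrite('pics/w1.png',a[:,:,::-1]);np.savez('w1.npz',p=p,R=R)
E
```

```text
array([ 0.5317845 , -0.24244087,  0.30001837]) array([[-4.27613255e-04,  1.48042483e-02,  9.99890320e-01],
       [ 5.75339922e-04,  9.99890249e-01, -1.48040012e-02],
       [-9.99999743e-01,  5.68946431e-04, -4.36083800e-04]]) 1.1
```

View pics/w1.png

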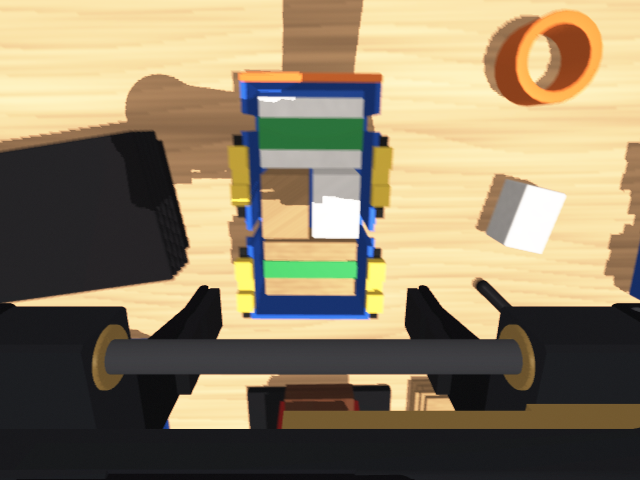

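```bash
python3 - <<'E'
import cv2
a=cv2.imread("pics/w1.png")
cv2.imwrite("pics/w1a.png",cv2.resize(a[65:195,220:400],(720,520),interpolation=cv2.INTER_CUBIC))
cv2.imwrite("pics/w1b.png",cv2.resize(a[195:325,220:400],(720,520),interpolation=cv2.INTER_CUBIC))
E
```

```text
(no output)
```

View pics/w1a.png

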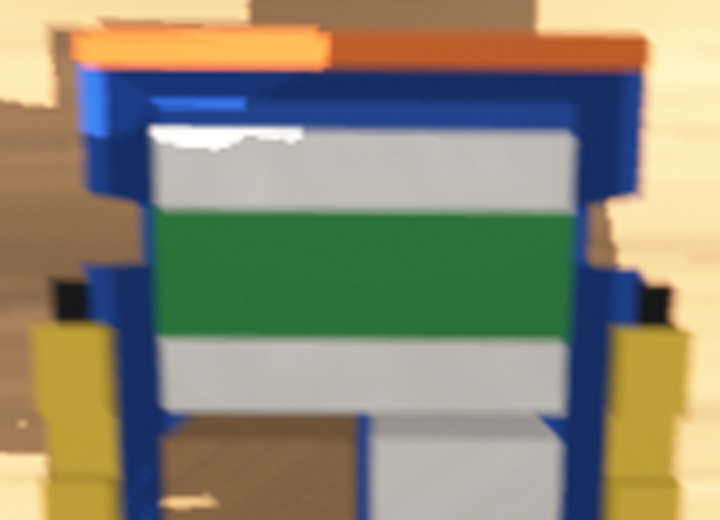

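View pics/w1b.png

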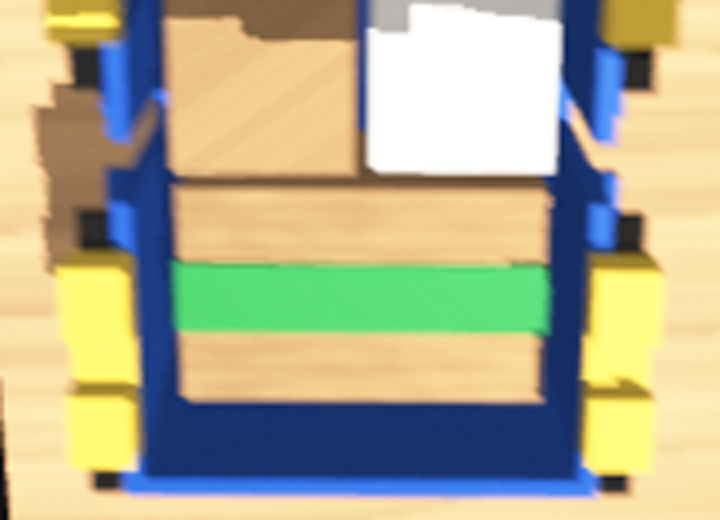

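```bash
python3 - <<'E'
from h import *
np.set_printoptions(precision=4,suppress=True)
d=np.load('w1.npz');C=cam('wrist',d['p'],d['R']);print(C[2])
a=lambda x,y:(220+x/4-.4,65+y/4-.4)
b=lambda x,y:(220+x/4-.4,195+y/4-.4)
print('nearL',back(C,[a(74,323),b(84,38)],.104))
print('nearR',back(C,[a(650,328),b(640,45)],.104))
print('farL',back(C,[b(97,266),b(102,395),b(106,470)],.104))
print('farR',back(C,[b(626,268),b(620,397),b(615,472)],.104))
print('farend',back(C,[b(122,492),b(598,494)],.09))
print('slot near',back(C,[a(115,197),a(105,266),a(610,198),a(610,268)],.09))
print('rail far ends',back(C,[b(98,248),b(105,490)],.092))
print('rail near ends',back(C,[a(70,318),a(75,282),b(85,88)],.092))
E
```

```text
[ 0.4502 -0.2414  0.4541]
nearL [[ 0.4655 -0.3085  0.104 ]
 [ 0.5187 -0.31    0.104 ]]
nearR [[ 0.4685 -0.1798  0.104 ]
 [ 0.5223 -0.18    0.104 ]]
farL [[ 0.5753 -0.3109  0.104 ]
 [ 0.6097 -0.312   0.104 ]
 [ 0.6306 -0.3124  0.104 ]]
farR [[ 0.5778 -0.1814  0.104 ]
 [ 0.6122 -0.1817  0.104 ]
 [ 0.6331 -0.1823  0.104 ]]
farend [[ 0.6444 -0.3114  0.09  ]
 [ 0.6469 -0.1843  0.09  ]]
slot near [[ 0.4385 -0.2998  0.09  ]
 [ 0.4535 -0.3031  0.09  ]
 [ 0.4404 -0.1875  0.09  ]
 [ 0.4557 -0.187   0.09  ]]
rail far ends [[ 0.5748 -0.3127  0.092 ]
 [ 0.6427 -0.3155  0.092 ]]
rail near ends [[ 0.4649 -0.3116  0.092 ]
 [ 0.4569 -0.3099  0.092 ]
 [ 0.5334 -0.313   0.092 ]]
```

Emit:
move_arm --increments '[-2, 0, 0, 0, 0.042, 0.003, 0.087, -2.8, 0, 0, 0, 0.083, 0.003, 0.087, -2.8, 0, 0, 0, 0.125, 0.003, 0.087, -2.8, 0, 0, 0, 0.167, 0.003, 0.087, -2.8, 0, 0, 0, 0.208, 0.003, 0.087, -2.8, 0, 0, 0, 0.25, 0.003, 0.087, -2.8, 0, 0, 0, 0.292, 0.003, 0.087, -2.8, 0, 0, 0, 0.333, 0.003, 0.087, -2.8, 0, 0, 0, 0.375, 0.003, 0.087, -2.8, 0, 0, 0, 0.417, 0.003, 0.087, -2.8, 0, 0, 0, 0.45, 0.003, 0.087, -2.8, 0, 0, 0, 0.468, 0.003, 0.087]'

```text
time_s: 2.15
tcp_pos: [0.5404, 0.2263, 0.2996]
ee_rot: [[-0.001, -0.035, 0.999], [-0.0, 0.999, 0.035], [-1.0, 0.0, -0.001]]
wrist_force: [0.4, -0.3, -0.0]
gripper_width: 1.003
```

Emit:
move_arm --increments '[0, 0, 0, 0, 0, 0, 0.087, 0, 0, 0, 0, 0, 0, 0.087]'

```text
time_s: 2.32
tcp_pos: [0.5405, 0.2235, 0.2996]
ee_rot: [[-0.002, -0.034, 0.999], [-0.001, 0.999, 0.034], [-1.0, -0.001, -0.002]]
wrist_force: [-0.0, -1.2, -0.6]
gripper_width: 1.0
```

```bash
python3 - <<'E'
from h import *
p,R=pose();print(repr(p),repr(R),r.sense()['time_s'])
a=r.capture('wrist')[:,:,::-1];cv2.imwrite('pics/w2.png',a);np.savez('w2.npz',p=p,R=R)
E
```

```text
array([0.5405381 , 0.22351906, 0.29964962]) array([[-1.53612440e-03, -3.41431124e-02,  9.99415773e-01],
       [-9.89420271e-04,  9.99416515e-01,  3.41416170e-02],
       [-9.99998331e-01, -9.36396455e-04, -1.56900998e-03]]) 2.3167
```

View pics/w2.png

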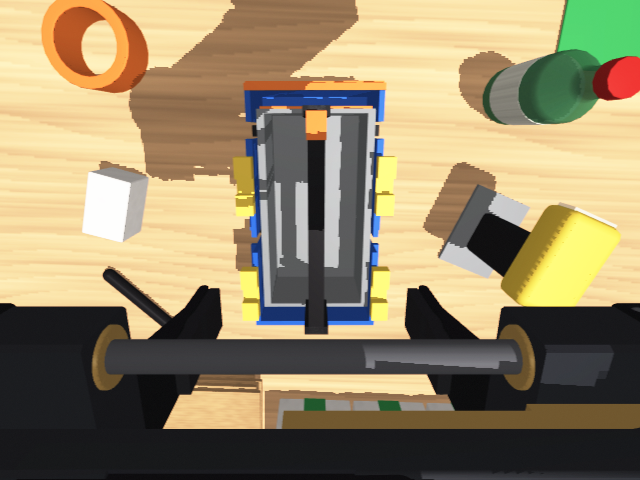

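```bash
python3 - <<'E'
import cv2
a=cv2.imread("pics/w2.png")
cv2.imwrite("pics/w2a.png",cv2.resize(a[95:195,235:395],(800,500),interpolation=cv2.INTER_CUBIC))
cv2.imwrite("pics/w2b.png",cv2.resize(a[240:340,235:395],(800,500),interpolation=cv2.INTER_CUBIC))
E
```

```text
(no output)
```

View pics/w2a.png

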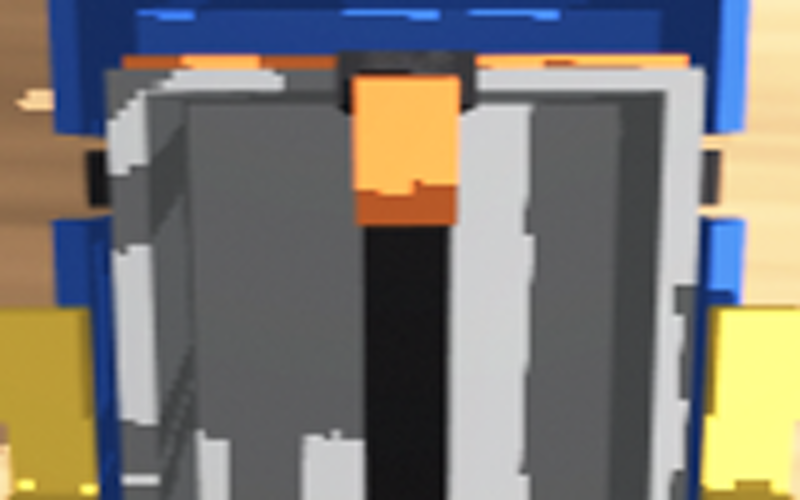

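View pics/w2b.png

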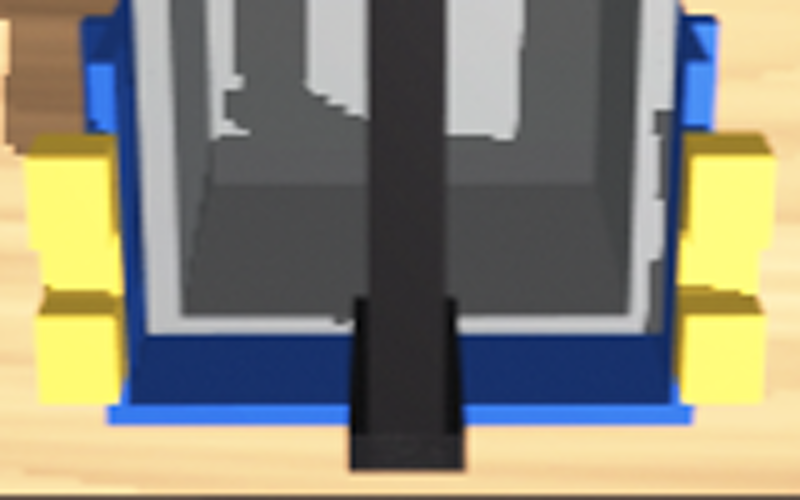

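```bash
python3 - <<'E'
from h import *
np.set_printoptions(precision=4,suppress=True)
d=np.load('w2.npz');C=cam('wrist',d['p'],d['R'])
a=lambda x,y:(235+x/5-.4,95+y/5-.4)
b=lambda x,y:(235+x/5-.4,240+y/5-.4)
print('bar',back(C,[a(406,75),a(406,225),a(407,480),b(407,250),b(406,430)],.142))
print('rim corners',back(C,[a(107,68),a(703,68),b(148,335),b(662,335)],.085))
print('far tote end',back(C,[b(108,420),b(692,420)],.09))
E
```

```text
bar [[0.4464 0.2222 0.142 ]
 [0.4688 0.223  0.142 ]
 [0.5093 0.2246 0.142 ]
 [0.5979 0.2278 0.142 ]
 [0.6339 0.2289 0.142 ]]
rim corners [[0.4447 0.1676 0.085 ]
 [0.441  0.2767 0.085 ]
 [0.645  0.1744 0.085 ]
 [0.6412 0.2844 0.085 ]]
far tote end [[0.6629 0.1664 0.09  ]
 [0.6585 0.2915 0.09  ]]
```

Emit:
move_arm --increments '[-0.1, 0, 0, 0.03, 0.0025, 0.0025, 0.087, -0.1, 0, 0, 0.06, 0.0025, 0.0025, 0.087, -0.1, 0, 0, 0.09, 0.0025, 0.0025, 0.087, -0.1, 0, 0, 0.115, 0.0025, 0.0025, 0.087, -0.1, 0, 0, 0.13, 0.0025, 0.0025, 0.087, -0.1, 0, 0, 0.13, 0.0025, 0.0025, 0.087, -0.1, 0, 0, 0.13, 0.0025, 0.0025, 0.087]'

```text
time_s: 2.95
tcp_pos: [0.5435, 0.2239, 0.1705]
ee_rot: [[-0.001, -0.033, 0.999], [-0.001, 0.999, 0.033], [-1.0, -0.001, -0.001]]
wrist_force: [-0.3, -0.2, 0.6]
gripper_width: 1.004
```

```bash
python3 - <<'E'
from h import *
p,R=pose();print(repr(p),repr(R),r.sense()['time_s'])
a=r.capture('wrist')[:,:,::-1];cv2.imwrite('pics/w3.png',a);np.savez('w3.npz',p=p,R=R)
E
```

```text
array([0.54349725, 0.22389123, 0.1704809 ]) array([[-7.73868678e-04, -3.27179164e-02,  9.99464326e-01],
       [-1.24249693e-03,  9.99463885e-01,  3.27169399e-02],
       [-9.99998929e-01, -1.21651274e-03, -8.14105706e-04]]) 2.95
```

View pics/w3.png

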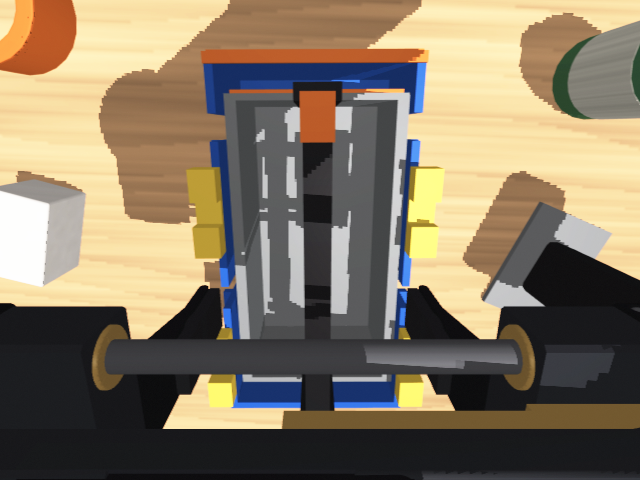

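Emit:
move_arm --increments '[0, 0, 0, 0.02, 0.002, 0, 0.087, 0, 0, 0, 0.04, 0.002, 0, 0.087, 0, 0, 0, 0.047, 0.002, 0, 0.087, 0, 0, 0, 0.047, 0.002, 0, 0.06, 0, 0, 0, 0.047, 0.002, 0, 0.03, 0, 0, 0, 0.047, 0.002, 0, 0.0, 0, 0, 0, 0.047, 0.002, 0, 0.0, 0, 0, 0, 0.047, 0.002, 0, 0.0, 0, 0, 0, 0.047, 0.002, 0, 0.0, 0, 0, 0, 0.047, 0.002, 0, 0.0, 0, 0, 0, 0.047, 0.002, 0, 0.0, 0, 0, 0, 0.047, 0.002, 0, 0.0]'

```text
time_s: 4.0
tcp_pos: [0.5433, 0.2274, 0.1236]
ee_rot: [[0.0, -0.034, 0.999], [0.0, 0.999, 0.034], [-1.0, 0.0, 0.0]]
wrist_force: [0.9, 0.1, -0.5]
gripper_width: 0.401
```

Emit:
move_arm --increments '[0, 0, 0, 0, 0, 0, 0, 0, 0, 0, 0, 0, 0, 0, 0, 0, 0, 0, 0, 0, 0, 0, 0, 0, 0, 0, 0, 0]'

```text
time_s: 4.33
tcp_pos: [0.5431, 0.227, 0.1234]
ee_rot: [[-0.001, -0.034, 0.999], [-0.001, 0.999, 0.034], [-1.0, -0.001, -0.001]]
wrist_force: [-0.4, -0.8, 0.6]
gripper_width: 0.158
```

Emit:
move_arm --increments '[0, 0, 0, 0, 0, 0, 0, 0, 0, 0, 0, 0, 0, 0, 0, 0, 0, 0, 0, 0, 0, 0, 0, 0, -0.004, 0, 0, 0, 0, 0, 0, -0.008, 0, 0, 0, 0, 0, 0, -0.015, 0, 0, 0, 0, 0, 0, -0.022, 0, 0, 0, 0, 0, 0, -0.03, 0, 0, 0, 0, 0, 0, -0.03, 0, 0, 0, 0, 0, 0, -0.03, 0, 0, 0]'

```text
time_s: 5.17
tcp_pos: [0.5436, 0.2277, 0.1545]
ee_rot: [[0.001, -0.034, 0.999], [0.001, 0.999, 0.034], [-1.0, 0.001, 0.002]]
wrist_force: [0.3, 0.2, -4.5]
gripper_width: 0.152
```

```bash
python3 - <<'E'
from h import *
s=r.sense();print(s['tcp_pos'],s['wrist_force'],s['moment'],s['gripper_width'])
a=r.capture('wrist')[:,:,::-1];cv2.imwrite('pics/w4.png',a)
a=r.capture('scene')[:,:,::-1];cv2.imwrite('pics/s4.png',cv2.resize(a[130:280,320:520],(800,600)))
E
```

```text
[0.54360059 0.22771905 0.15446176] [ 0.25375295  0.19725593 -4.48987759] [-0.03300008 -0.04018143  0.02373963] 0.15165532320763325
```

View pics/w4.png

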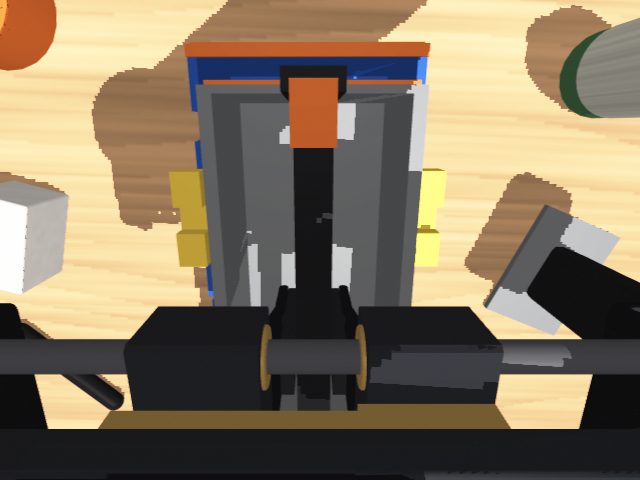

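View pics/s4.png

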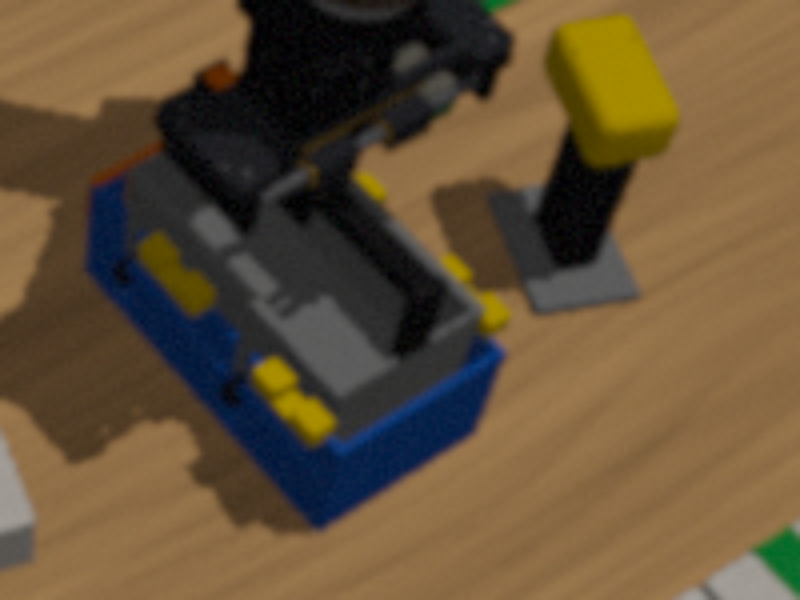

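Emit:
move_arm --increments '[0, 0, 0, -0.01, 0, 0, 0, 0, 0, 0, -0.025, 0, 0, 0, 0, 0, 0, -0.045, 0, 0, 0, 0, 0, 0, -0.065, 0, 0, 0, 0, 0, 0, -0.085, 0, 0, 0, 0, 0, 0, -0.105, 0, 0, 0, 0, 0, 0, -0.12, 0, 0, 0, 0, 0, 0, -0.132, 0, 0, 0, 0, 0, 0, -0.14, 0, 0, 0, 0, 0, 0, -0.14, 0, 0, 0, 0, 0, 0, -0.14, 0, 0, 0]'

```text
time_s: 6.18
tcp_pos: [0.5431, 0.2274, 0.2935]
ee_rot: [[-0.0, -0.034, 0.999], [0.0, 0.999, 0.034], [-1.0, 0.0, -0.0]]
wrist_force: [-1.1, -0.8, -3.3]
gripper_width: 0.156
```

```bash
python3 - <<'E'
from h import *
s=r.sense();print(s['tcp_pos'],s['wrist_force'],s['moment'],s['gripper_width'],s['joints'],s['time_s'])
a=r.capture('scene')[:,:,::-1];cv2.imwrite('pics/s5.png',cv2.resize(a[100:280,300:540],(800,600)))
E
```

```text
[0.54309125 0.22735775 0.29349258] [-1.10409898 -0.84512449 -3.27131014] [-0.00383627  0.12820845  0.03683946] 0.15610032706069576 [ 3.84508638e+01  1.64128574e+01  1.23227346e+00 -2.69916702e-02
 -7.48155192e+01 -1.26497472e+02] 6.1833
```

View pics/s5.png

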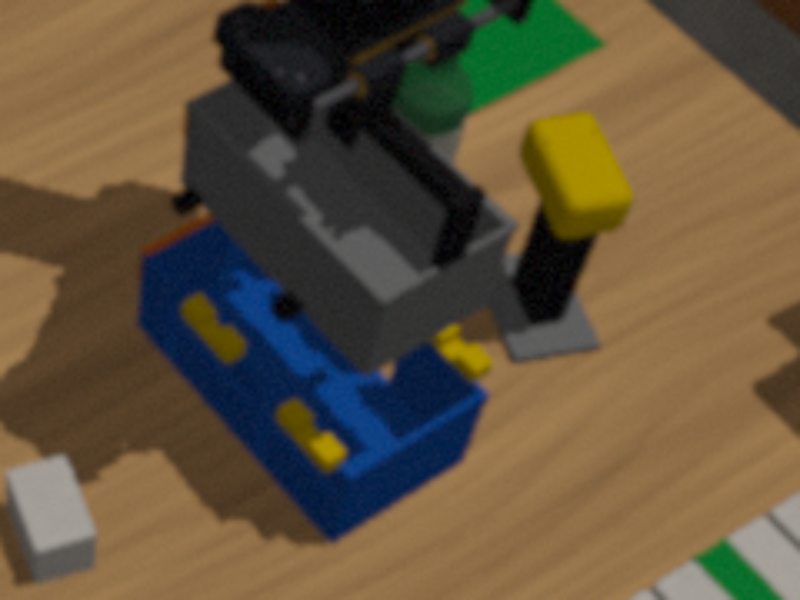

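Emit:
move_arm --increments '[-2, 0, 0, -0.003, -0.01, -0.001, 0, -6, 0, 0, -0.005, -0.03, -0.002, 0, -12, 0, 0, -0.005, -0.05, -0.004, 0, -18, 0, 0, -0.005, -0.07, -0.005, 0, -24, 0, 0, -0.005, -0.09, -0.007, 0, -30, 0, 0, -0.005, -0.11, -0.008, 0, -36, 0, 0, -0.005, -0.13, -0.01, 0, -42, 0, 0, -0.005, -0.15, -0.011, 0, -48, 0, 0, -0.005, -0.17, -0.013, 0, -54, 0, 0, -0.005, -0.19, -0.014, 0, -58, 0, 0, -0.005, -0.21, -0.016, 0, -60, 0, 0, -0.005, -0.22, -0.017, 0]'

```text
time_s: 7.23
tcp_pos: [0.5327, 0.0048, 0.2973]
ee_rot: [[-0.003, -0.883, 0.469], [-0.001, 0.469, 0.883], [-1.0, 0.002, -0.003]]
wrist_force: [-0.5, 0.3, -3.7]
gripper_width: 0.152
```

```bash
python3 - <<'E'
from h import *
s=r.sense();p,R=pose();print(p,s['wrist_force'],s['gripper_width'],s['joints'][5],s['time_s'])
print(np.degrees(np.arctan2(R[1,1],R[0,1])),R.T@(np.array([.524,-.246,.298])-p))
E
```

```text
[0.53272342 0.0048141  0.29728765] [-0.46487194  0.33553316 -3.71394953] 0.15192958135917825 -45.945662522653784 7.2333
152.04085543966318 [-0.0003377  -0.10988496 -0.22563134]
```

Emit:
move_arm --increments '[-3, 0, 0, 0, -0.003, -0.006, 0, -9, 0, 0, 0, -0.01, -0.02, 0, -15, 0, 0, 0, -0.019, -0.039, 0, -21, 0, 0, 0, -0.028, -0.058, 0, -27, 0, 0, 0, -0.037, -0.077, 0, -33, 0, 0, 0, -0.046, -0.096, 0, -39, 0, 0, 0, -0.055, -0.115, 0, -45, 0, 0, 0, -0.064, -0.133, 0, -51, 0, 0, 0, -0.073, -0.15, 0, -57, 0, 0, 0, -0.082, -0.168, 0, -62, 0, 0, 0, -0.09, -0.185, 0, -65, 0, 0, 0, -0.094, -0.193, 0]'

```text
time_s: 8.23
tcp_pos: [0.5252, -0.2094, 0.297]
ee_rot: [[-0.003, -0.798, -0.603], [-0.0, -0.603, 0.798], [-1.0, 0.003, 0.002]]
wrist_force: [0.4, 0.1, -3.0]
gripper_width: 0.157
```

```bash
python3 - <<'E'
from h import *
s=r.sense();p,R=pose();print(p,s['wrist_force'],s['gripper_width'],s['joints'][5],s['time_s'])
print(np.degrees(np.arctan2(R[1,1],R[0,1])),R.T@(np.array([.524,-.246,.298])-p))
E
```

```text
[ 0.52515706 -0.20944464  0.296978  ] [ 0.42291742  0.06856974 -2.99549799] 0.1572753217727374 42.38109898038959 8.2333
-142.92475809903092 [-0.00101443  0.02296372 -0.02846605]
```

Emit:
move_arm --increments '[-3, 0, 0, 0, 0.003, -0.004, 0, -9, 0, 0, 0, 0.007, -0.009, 0, -15, 0, 0, 0, 0.011, -0.014, 0, -21, 0, 0, 0, 0.015, -0.019, 0, -27, 0, 0, 0, 0.019, -0.024, 0, -33, 0, 0, 0, 0.023, -0.0275, 0, -39, 0, 0, 0, 0.023, -0.0275, 0, -44, 0, 0, 0, 0.023, -0.0275, 0, -48, 0, 0, 0, 0.023, -0.0275, 0, -51, 0, 0, 0, 0.023, -0.0275, 0, -51.5, 0, 0, 0, 0.023, -0.0275, 0, -51.5, 0, 0, 0, 0.023, -0.0275, 0]'

```text
time_s: 9.23
tcp_pos: [0.5238, -0.2433, 0.2974]
ee_rot: [[-0.002, -0.028, -1.0], [0.001, -1.0, 0.028], [-1.0, -0.001, 0.002]]
wrist_force: [0.6, 0.3, -3.3]
gripper_width: 0.161
```

Emit:
move_arm --increments '[0, 0, 0, 0, 0, 0, 0, 0, 0, 0, 0, 0, 0, 0]'

```text
time_s: 9.4
tcp_pos: [0.524, -0.2434, 0.2981]
ee_rot: [[-0.001, -0.028, -1.0], [0.0, -1.0, 0.028], [-1.0, -0.0, 0.001]]
wrist_force: [0.5, -0.3, -3.8]
gripper_width: 0.155
```

```bash
python3 - <<'E'
from h import *
s=r.sense();p,R=pose();print(p,s['wrist_force'],s['moment'],s['gripper_width'],s['joints'][5],s['time_s'])
print(R,np.degrees(np.arctan2(R[1,1],R[0,1])),R.T@(np.array([.524,-.246,.298])-p))
a=r.capture('wrist')[:,:,::-1];cv2.imwrite('pics/w6.png',a);np.savez('w6.npz',p=p,R=R)
a=r.capture('scene')[:,:,::-1];cv2.imwrite('pics/s6.png',cv2.resize(a[180:390,90:370],(800,600)))
E
```

```text
[ 0.52403462 -0.24339184  0.29814607] [ 0.49640356 -0.29509905 -3.75353153] [-0.07444335  0.22400919 -0.00062871] 0.15502429835744683 97.26771955704587 9.4
[[-7.91878887e-04 -2.77960878e-02 -9.99613300e-01]
 [ 1.90391705e-04 -9.99613600e-01  2.77959453e-02]
 [-9.99999668e-01 -1.68307058e-04  7.96865050e-04]] -91.59280369038467 [ 1.45598507e-04  2.60813574e-03 -3.80042244e-05]
```

View pics/w6.png

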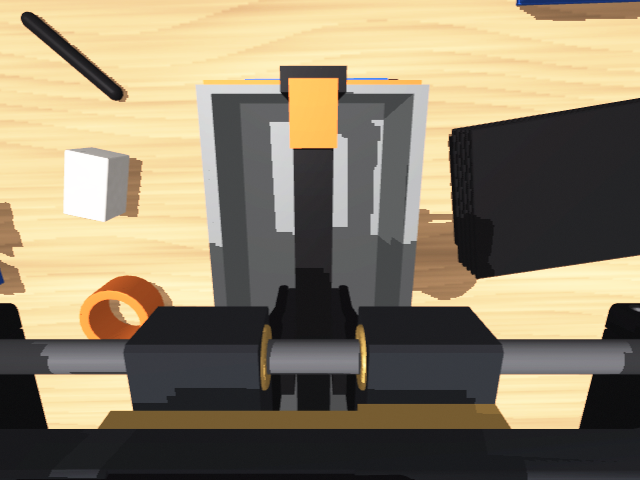

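View pics/s6.png

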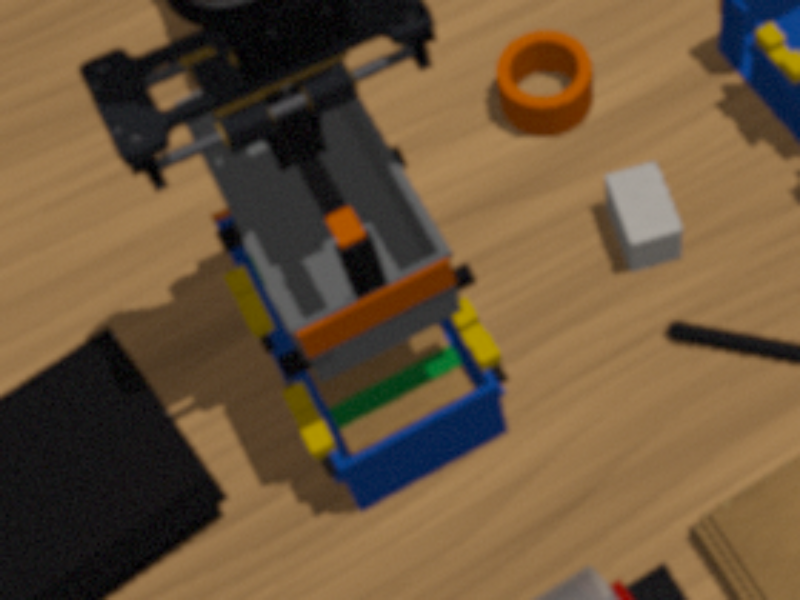

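Emit:
move_arm --increments '[-0.4, 0, 0, 0.01, 0.0025, 0, 0, -0.4, 0, 0, 0.025, 0.0025, 0, 0, -0.4, 0, 0, 0.04, 0.0025, 0, 0, -0.4, 0, 0, 0.052, 0.0025, 0, 0, -0.4, 0, 0, 0.06, 0.0025, 0, 0, -0.4, 0, 0, 0.066, 0.0025, 0, 0, -0.4, 0, 0, 0.069, 0.0025, 0, 0, -0.4, 0, 0, 0.07, 0.0025, 0, 0, -0.4, 0, 0, 0.07, 0.0025, 0, 0, -0.4, 0, 0, 0.07, 0.0025, 0, 0]'

```text
time_s: 10.33
tcp_pos: [0.5245, -0.2461, 0.2293]
ee_rot: [[0.001, -0.02, -1.0], [-0.0, -1.0, 0.02], [-1.0, 0.0, -0.001]]
wrist_force: [-0.4, -0.4, -2.9]
gripper_width: 0.156
```

```bash
python3 - <<'E'
from h import *
s=r.sense();p,R=pose();print(p,s['wrist_force'],s['moment'],s['gripper_width'],s['time_s'])
print(np.degrees(np.arctan2(R[1,1],R[0,1])),R[:,0],R.T@(np.array([.524,-.246,.2265])-p))
a=r.capture('wrist')[:,:,::-1];cv2.imwrite('pics/w7.png',a);np.savez('w7.npz',p=p,R=R)
a=r.capture('scene')[:,:,::-1];cv2.imwrite('pics/s7.png',cv2.resize(a[210:360,140:340],(800,600),interpolation=cv2.INTER_CUBIC))
a=r.capture('top')[:,:,::-1];cv2.imwrite('pics/t7.png',cv2.resize(a[185:295,345:465],(654,600),interpolation=cv2.INTER_CUBIC))
E
```

```text
[ 0.52454516 -0.24606675  0.22925721] [-0.36229773 -0.35594536 -2.91174494] [-0.07666081  0.10446139 -0.00752961] 0.15616922057652097 10.3333
-91.1364335299507 [ 1.40697233e-03 -4.88156143e-04 -9.99998891e-01] [ 2.75641105e-03 -5.71906678e-05  5.50280530e-04]
```

View pics/w7.png

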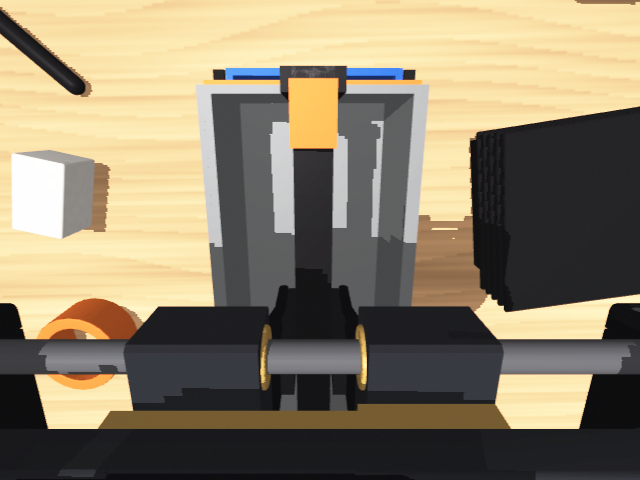

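View pics/s7.png

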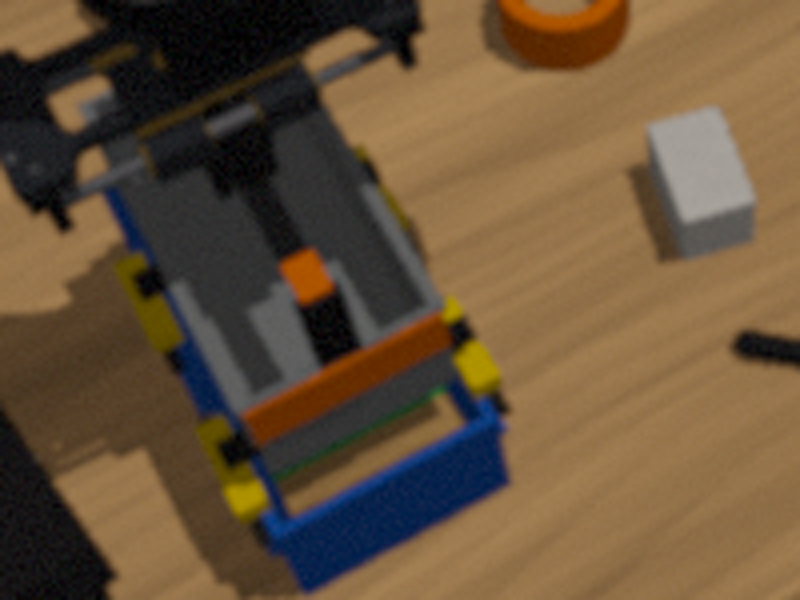

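View pics/t7.png

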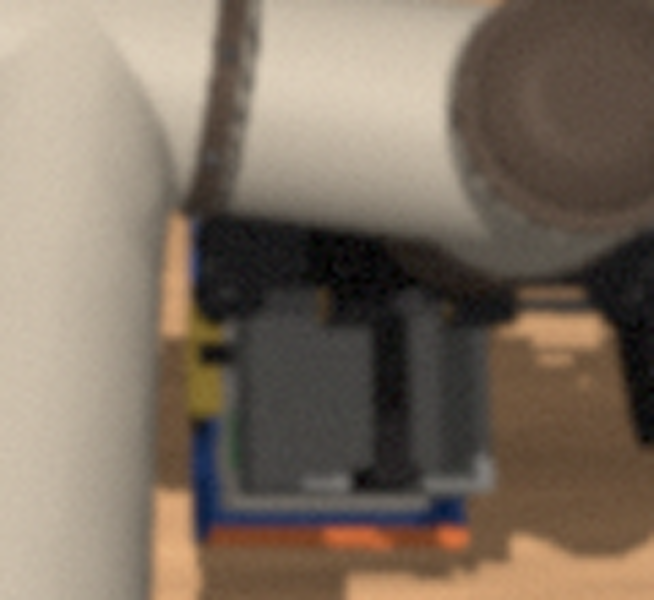

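Emit:
move_arm --increments '[0, 0, 0, 0.002, 0, 0.0005, 0, 0, 0, 0, 0.004, 0, 0.0005, 0, 0, 0, 0, 0.005, 0, 0.0005, 0, 0, 0, 0, 0.006, 0, 0.0005, 0, 0, 0, 0, 0.007, 0, 0.0005, 0, 0, 0, 0, 0.008, 0, 0.0005, 0, 0, 0, 0, 0.0085, 0, 0.0005, 0, 0, 0, 0, 0.0085, 0, 0.0005, 0, 0, 0, 0, 0.0085, 0, 0.0005, 0]'

```text
time_s: 11.23
tcp_pos: [0.5236, -0.2459, 0.22]
ee_rot: [[-0.0, -0.02, -1.0], [-0.0, -1.0, 0.02], [-1.0, 0.0, 0.0]]
wrist_force: [0.3, -0.0, -4.1]
gripper_width: 0.157
```

```bash
python3 - <<'E'
from h import *
s=r.sense();p,R=pose();print(p,s['wrist_force'],s['moment'],s['gripper_width'],s['time_s'])
print(np.degrees(np.arctan2(R[1,1],R[0,1])),R[:,0])
E
```

```text
[ 0.52362623 -0.24593844  0.22002618] [ 0.33054807 -0.03047044 -4.10566816] [-0.07285169  0.13240622  0.01196643] 0.15711882994715567 11.2333
-91.144335496833 [-3.49230563e-05 -1.87406877e-05 -9.99999999e-01]
```

Emit:
move_arm --increments '[0, 0, 0, 0.0005, 0, 0, 0, 0, 0, 0, 0.001, 0, 0, 0, 0, 0, 0, 0.0015, 0, 0, 0, 0, 0, 0, 0.002, 0, 0, 0, 0, 0, 0, 0.0025, 0, 0, 0, 0, 0, 0, 0.0025, 0, 0, 0, 0, 0, 0, 0.0025, 0, 0, 0]'

```text
time_s: 11.82
tcp_pos: [0.5236, -0.2459, 0.2175]
ee_rot: [[-0.0, -0.02, -1.0], [0.0, -1.0, 0.02], [-1.0, -0.0, 0.0]]
wrist_force: [0.1, -0.0, -4.0]
gripper_width: 0.153
```

Emit:
move_arm --increments '[0, 0, 0, 0.0005, 0, 0, 0, 0, 0, 0, 0.001, 0, 0, 0, 0, 0, 0, 0.0015, 0, 0, 0, 0, 0, 0, 0.002, 0, 0, 0, 0, 0, 0, 0.0025, 0, 0, 0, 0, 0, 0, 0.003, 0, 0, 0, 0, 0, 0, 0.003, 0, 0, 0, 0, 0, 0, 0.003, 0, 0, 0]'

```text
time_s: 12.48
tcp_pos: [0.5236, -0.2459, 0.2145]
ee_rot: [[-0.0, -0.02, -1.0], [0.0, -1.0, 0.02], [-1.0, -0.0, 0.0]]
wrist_force: [-0.7, -0.3, -3.7]
gripper_width: 0.156
```

Emit:
move_arm --increments '[0, 0, 0, 0.0005, 0, 0, 0, 0, 0, 0, 0.001, 0, 0, 0, 0, 0, 0, 0.0015, 0, 0, 0, 0, 0, 0, 0.0015, 0, 0, 0, 0, 0, 0, 0.0015, 0, 0, 0]'

```text
time_s: 12.9
tcp_pos: [0.5236, -0.2459, 0.213]
ee_rot: [[-0.0, -0.02, -1.0], [0.0, -1.0, 0.02], [-1.0, -0.0, 0.0]]
wrist_force: [0.7, -0.4, -4.0]
gripper_width: 0.156
```

```bash
python3 - <<'E'
from h import *
s=r.sense();p,R=pose();print(p,s['wrist_force'],s['moment'],s['gripper_width'],s['time_s'])
a=r.capture('wrist')[:,:,::-1];cv2.imwrite('pics/w8.png',a)
a=r.capture('scene')[:,:,::-1];cv2.imwrite('pics/s8.png',cv2.resize(a[220:340,150:310],(800,600),interpolation=cv2.INTER_CUBIC))
E
```

```text
[ 0.52356762 -0.24590526  0.21298508] [ 0.6970761  -0.39986595 -4.03357684] [-0.05758222  0.15637577  0.02486078] 0.15592143559929048 12.9
```

View pics/s8.png

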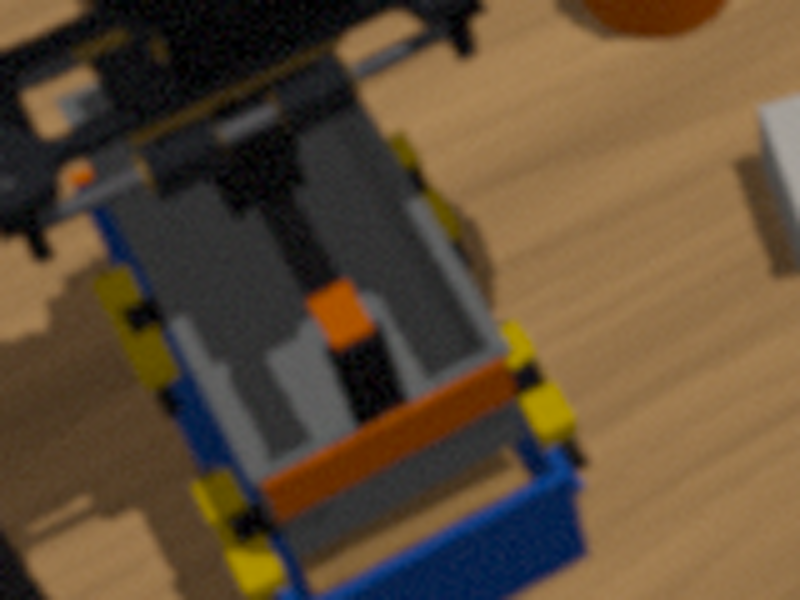

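Emit:
move_arm --increments '[0, 0, 0, 0.0005, 0, 0, 0, 0, 0, 0, 0.0005, 0, 0, 0, 0, 0, 0, 0.001, 0, 0, 0, 0, 0, 0, 0.001, 0, 0, 0, 0, 0, 0, 0.0015, 0, 0, 0, 0, 0, 0, 0.0015, 0, 0, 0, 0, 0, 0, 0.0015, 0, 0, 0]'

```text
time_s: 13.58
tcp_pos: [0.5237, -0.2459, 0.2119]
ee_rot: [[0.001, -0.02, -1.0], [-0.0, -1.0, 0.02], [-1.0, 0.0, -0.001]]
wrist_force: [-0.6, 1.3, -2.1]
gripper_width: 0.15
```

Emit:
move_arm --increments '[0, 0, 0, 0.0003, 0, 0, 0, 0, 0, 0, 0.0005, 0, 0, 0, 0, 0, 0, 0.0005, 0, 0, 0, 0, 0, 0, 0.0005, 0, 0, 0]'

```text
time_s: 13.92
tcp_pos: [0.5237, -0.2459, 0.2114]
ee_rot: [[0.001, -0.02, -1.0], [-0.0, -1.0, 0.02], [-1.0, 0.0, -0.001]]
wrist_force: [-0.6, 2.0, 0.1]
gripper_width: 0.157
```

```bash
python3 - <<'E'
from h import *
s=r.sense();p,R=pose();print(p,s['wrist_force'],s['moment'],s['gripper_width'],s['time_s'])
E
```

```text
[ 0.52374781 -0.24588728  0.21139046] [-0.63677596  2.02848589  0.10211004] [0.2865992  0.29376608 0.02332423] 0.15695502551510596 13.9167
```

Emit:
move_arm --increments '[0, 0, 0, 0.0003, 0, 0, 0, 0, 0, 0, 0.0006, 0, 0, 0, 0, 0, 0, 0.0006, 0, 0, 0, 0, 0, 0, 0.0006, 0, 0, 0]'

```text
time_s: 14.25
tcp_pos: [0.5238, -0.2459, 0.2108]
ee_rot: [[0.001, -0.02, -1.0], [-0.0, -1.0, 0.02], [-1.0, 0.0, -0.001]]
wrist_force: [-1.2, 2.8, 1.3]
gripper_width: 0.155
```

```bash
python3 - <<'E'
from h import *
s=r.sense();p,R=pose();print(p,s['wrist_force'],s['moment'],s['gripper_width'],s['time_s'])
a=r.capture('wrist')[:,:,::-1];cv2.imwrite('pics/w9.png',a);np.savez('w9.npz',p=p,R=R)
a=r.capture('scene')[:,:,::-1];cv2.imwrite('pics/s9.png',cv2.resize(a[220:340,150:310],(800,600),interpolation=cv2.INTER_CUBIC))
E
```

```text
[ 0.52376965 -0.24587291  0.21083383] [-1.17871325  2.83711249  1.2693543 ] [0.56264965 0.3393539  0.04885435] 0.15529986006229754 14.25
```

View pics/s9.png

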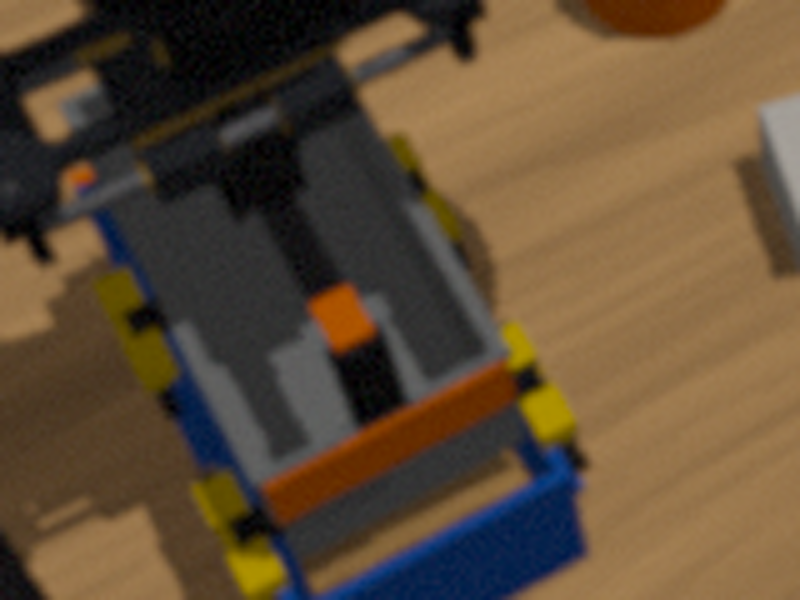

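View pics/w9.png

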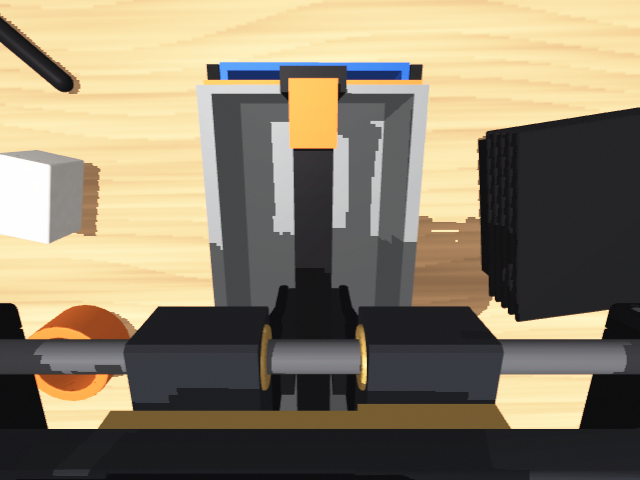

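Emit:
move_arm --increments '[0, 0, 0, -0.0006, 0, 0, 0, 0, 0, 0, -0.0006, 0, 0, 0, 0, 0, 0, -0.0006, 0, 0, 0, 0, 0, 0, -0.0006, 0, 0, 0.03, 0, 0, 0, -0.0006, 0, 0, 0.05, 0, 0, 0, -0.0006, 0, 0, 0.07, 0, 0, 0, -0.0006, 0, 0, 0.08, 0, 0, 0, -0.0006, 0, 0, 0.08, 0, 0, 0, -0.0006, 0, 0, 0.08, 0, 0, 0, -0.0006, 0, 0, 0.08, 0, 0, 0, -0.0006, 0, 0, 0.08]'

```text
time_s: 15.27
tcp_pos: [0.5236, -0.246, 0.2111]
ee_rot: [[0.0, -0.02, -1.0], [-0.0, -1.0, 0.02], [-1.0, 0.0, -0.0]]
wrist_force: [-0.8, 0.7, 0.6]
gripper_width: 0.679
```

```bash
python3 - <<'E'
from h import *
s=r.sense();p,R=pose();print(p,s['wrist_force'],s['moment'],s['gripper_width'],s['time_s'])
a=r.capture('wrist')[:,:,::-1];cv2.imwrite('pics/w10.png',a);np.savez('w10.npz',p=p,R=R)
E
```

```text
[ 0.52363305 -0.2459852   0.21105692] [-0.81008622  0.69547693  0.55794211] [-0.12765683  0.08515547  0.02435552] 0.6785464984297589 15.2667
```

View pics/w10.png

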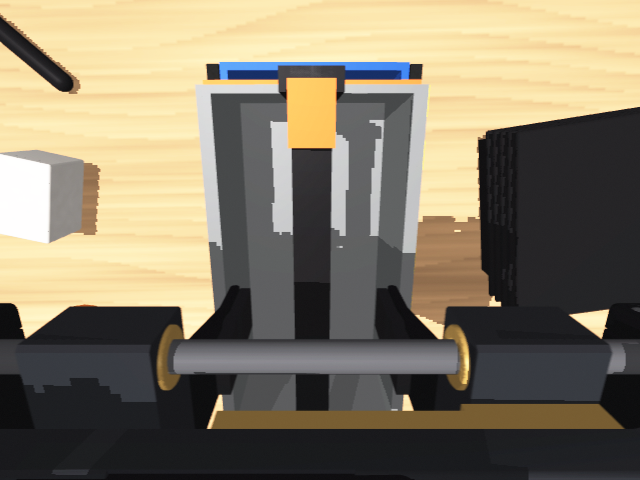

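Emit:
move_arm --increments '[0, 0, 0, 0, 0, 0, 0.087, 0, 0, 0, -0.005, 0, 0, 0.087, 0, 0, 0, -0.015, 0, 0, 0.087, 0, 0, 0, -0.03, 0, 0, 0.087, 0, 0, 0, -0.05, 0, 0, 0.087, 0, 0, 0, -0.07, 0, 0, 0.087, 0, 0, 0, -0.09, 0, 0, 0.087, 0, 0, 0, -0.11, 0, 0, 0.087, 0, 0, 0, -0.12, 0, 0, 0.087, 0, 0, 0, -0.12, 0, 0, 0.087, 0, 0, 0, -0.12, 0, 0, 0.087]'

```text
time_s: 16.23
tcp_pos: [0.5235, -0.2457, 0.3312]
ee_rot: [[0.001, -0.02, -1.0], [0.0, -1.0, 0.02], [-1.0, -0.0, -0.001]]
wrist_force: [-0.5, -0.0, 0.1]
gripper_width: 0.999
```

```bash
python3 - <<'E'
from h import *
s=r.sense();p,R=pose();print(p,s['wrist_force'],s['gripper_width'],s['time_s'])
a=r.capture('wrist')[:,:,::-1];cv2.imwrite('pics/w11.png',a);np.savez('w11.npz',p=p,R=R)
a=r.capture('scene')[:,:,::-1];cv2.imwrite('pics/s11f.png',a);cv2.imwrite('pics/s11.png',cv2.resize(a[220:370,140:340],(800,600),interpolation=cv2.INTER_CUBIC))
E
```

```text
[ 0.52352179 -0.24572121  0.33121344] [-0.52986668 -0.01773799  0.13518214] 0.9991060603554938 16.2333
```

View pics/w11.png

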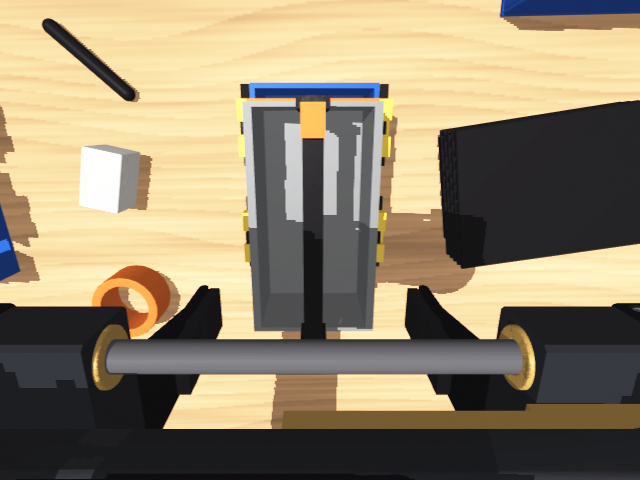

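View pics/s11.png

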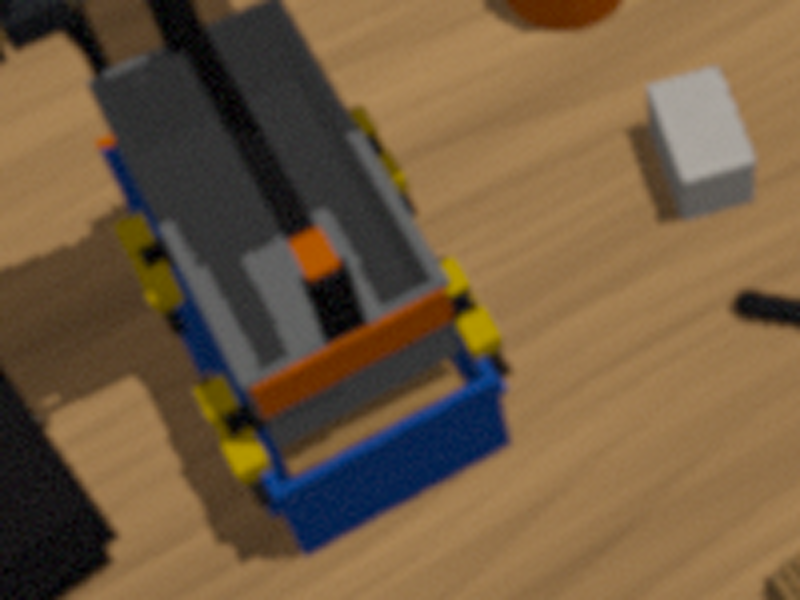

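View pics/s11f.png

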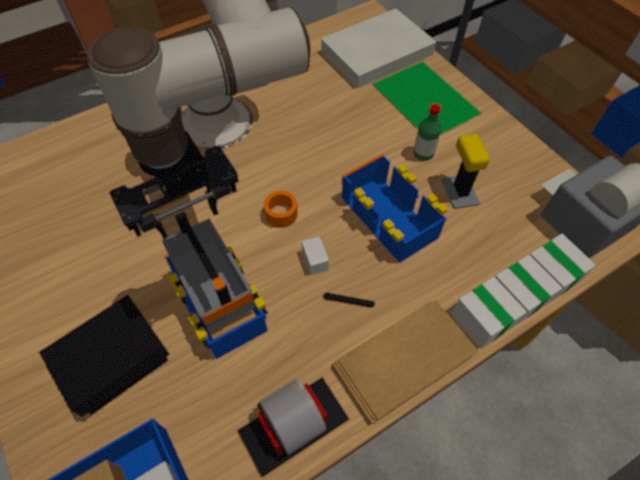

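```bash
python3 - <<'E'
from station import r
print(r.finish_job())
E
```

```text
the job is handed in; nothing more can be done
None
```

The grey tote is stacked on the packed blue tote, orange end over the plain end, and the job is handed in. The hand-in gave no verdict.

- **Placing:** I gripped the tote by its handle, lifted it straight out, turned it half round and lowered it. The wrist and top pictures agreed on where the saddles sat, about 2.5 mm toward −x of nominal. The feet therefore went straight into the pockets and no sliding search was needed.
- **Seating:** The tote touched down with its underside about 93–94 mm above the bench by arm pose. I pressed about 1 mm further until the saddles carried its whole weight. I estimate that load at under 6 N, against the 25 N limit.
- **Last checks:** I released the tote and backed the arm 120 mm straight up at 16.2 s. The pictures then showed:
  - All four feet are in the yellow pockets and the tote looks level and in line.
  - The empty tote is standing where it was.
  - The bystanders look unmoved.
- **One disagreement:** A sideways force of up to 2.8 N built up while I pressed, probably from a slight roll of the tote in the grip. I backed off 0.6 mm before letting go. The sideways force was 0.7 N with the fingers open and about zero once the arm was clear.

I did not measure the final level and height from the images. They are judged from the pictures and the arm pose.

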